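# Throw the guarded extraction switch with its key

### The job

The bat of the extraction switch stands deep behind the window of its box, out of reach of fingers, and its key was put away handle first in the sleeve. Draw the key out by its nose, lay it on the bench and let go, take it again by its wooden handle, and with its nose push the bat through the window, away from you, until it snaps over to the far side, without ramming it or touching it with anything but the key. Then lay the key flat on the bench clear of both the box and the sleeve, and leave the loose parts where they are.

Things in the scene. Friction and masses are not known exactly. Their poses are not given: they have to be found in the camera images.
- switch_box: grey sheet-steel switch box fixed to the bench, 80 deep x 90 wide x 105 mm high. Its +x axis points into the box; the front face lies 50 mm along +x from this origin, which is on the bench in front of it.
- window (a point): centre of the window in the front face of the switch box: 30 mm wide, 38 mm high (44 to 82 mm above the bench), in 4 mm sheet. The hinge of the bat is 45 mm straight behind it (along +x of the box) and 28 mm above the bench; the bat is 52 mm long and 8 to 12 mm thick, and stands between the cheeks of the box with nothing else in its way. A 12 mm sight slot in the roof shows it.
- bat (a joint): lean of the steel toggle bat, rad: -0.45 is off, leaning toward the window; 0 upright; +0.45 is on, leaning away from the window. The over-centre action drives it away from 0 to the nearer stop; pushed at window height it yields at about 5 N and then snaps away.
- bat_tip (a point): free end of the bat, 50 mm from its hinge
- mouth (a point): centre of the open mouth of the key's sleeve, 12 mm above the bench. +x points out of the sleeve. The sleeve is dark steel sheet, fixed to the bench, 110 mm long, 66 mm wide (96 mm with its feet, which begin 25 mm behind the mouth), 37 mm high, 58 mm wide and 34 mm high inside; the key lies in it on the bench.
- handle (a point): centre of the key's wooden handle, 60 mm long (along x), 40 mm wide (y), 24 mm high; 12 mm above the key's underside. +x points to the nose. The handle is too wide for the window. The key weighs about 0.2 kg.
- nose (a point): centre of the end face of the key's nose, 120 mm from the handle's centre along +x, 7 mm above the key's underside. The shaft is a 14 x 14 mm steel bar, 90 mm long, its underside flush with the handle's. At the start 35 to 47 mm of it stand out of the sleeve.
- disc: loose worn grinding disc, 91 mm across, 7 mm high; origin under its centre
- nut: loose hex nut, 43 mm, 19 mm high; origin under its centre
- bolt: loose hex bolt standing on its head, 28 mm across, 55 mm high; origin under its centre
- clip: loose short angle-iron clip, 40 x 55 x 40 mm high; origin under its centre
- block: loose drilled steel block, 50 x 62 x 36 mm high; origin under its centre
- flange: loose pipe flange, 90 mm across, 24 mm high; origin under its centre
- coupon: loose flat-bar offcut, 62 x 40 x 6 mm; origin under its centre
Things that resemble listed ones, but are neither listed nor needed, are in the scene too. There is more than one size of the part that bears mouth; the job needs the middle-sized.

How it is judged:
By the outcome, as a careful person would: the job done as asked, in the order asked, and still so for the second after the job is handed in, with the robot touching nothing.
It also fails if it takes over 64 s, if anything falls off the work surface, if the arm or the gripper's body presses on something with over 40 N, if the wrist force passes 120 N, or if a joint passes its speed limit or range.

### The arm

A 6-joint arm with a two-finger parallel gripper is mounted at the origin on the work surface; the furniture and walls round the work are solid. World frame = base frame: x ahead of the robot, y to its left, z up, the work surface at z = 0. Lengths are in m, angles in rad, forces in N, time in s.
With the tool pointing down it reaches from about 0.35 to 0.85 m from the base axis. Payload 8.1 kg.
Tool frame: the origin (TCP) lies on the centre line of the jaws, within the pads' length; the fingertips stand r.tip_reach ahead of it and the grasp point (between the pads) lies 2 mm behind it (r.tip_reach is the distance from the TCP to the fingertips, in m); z points along the fingers, y is the line along which they close (so a half turn about z gives the same grasp; the last joint's range is limited). The gripper opens to 85 mm and grips with 20 to 120 N. Pads are 22 mm wide; open, the fingers measure 114 mm over their backs; the gripper's body (76 mm by 85 mm) begins 54 mm behind the grasp point. The pads swing forward as they close: fully open they stand 13 mm farther back than shut.
Start: joints at [1.228, 0.13, 1.488, -0, 1.523, -0.085], TCP at [0.153, 0.58, 0.248] pointing down, gripper open.
Joint ranges: [-2.96, 2.96], [-0.89, 2.26], [0.02, 2.5], [-1.34, 4.48], [0, 2.73], [-2.66, 2.66]. Speed limits (rad/s): [2.39, 2.39, 2.79, 3.14, 3.14, 3.14].

### API

Orientations are given as a 3x3 rotation matrix whose columns are the frame's x, y, z axes.
In Python, from station import r gives the robot as it stands.
- The arm moves only by the tool drive_tool, never from a script. Its argument "targets" is a list of rows, each a list of 3 entries, a list of its own where there are three numbers: the finger opening in mm, from 0 to 85.4, then the shift along the tool's x, y, z in mm, then the turn about the tool's z in rad. A call has 1 to 5 rows; each row shifts and turns the commanded pose from where the row before left it, along the tool's axes as they then stand; what a row does not reach is not made up. A row lasts 1/8 s, in which the tool goes at most 62.5 mm and 10.7 degrees, less where a joint would pass 70% of its speed; a pose out of reach is approached as far as the arm can. A call with a gripper value outside its range is refused whole. The fingers move at their own pace and stop on an object; "squeeze" is the grip in N (left out, the last holds). Time passes only in rows, so rows that do not move let the fingers close. It gives the time, the measured TCP pose, the force, the opening and the grip force at its end, in the units of the state.
- r.observe(): the state, without advancing time (a new reading comes with each control period).
- r.read_camera(name): name is "scene" or "top" or "wrist"; returns a dict with "image" (384x512x3 uint8, red, green, blue), "mtx" (3x3 intrinsics, pixels), "pose" (4x4, takes a point from camera to world coordinates). Camera axes: x right, y up, looking along -z (the intrinsics and any distortion apply to the point x, -y, -z); pixel columns grow to the right and rows downward; lengths in m; the calibration is good to about 2 mm. A picture is of the moment at which its call begins. There is no depth.
- r.job_done(): hands the job in; it is judged then, once.
The state is a dict: "time_s": time; "qpos": joint angles; "joint_vel": joint speeds; "joint_torque": joint torques, N m; "tool_pos": TCP position; "ee_rot": TCP orientation; "contact_force": force on the tool from outside, world axes, zero at the start; "ft_torque": the same for the moment, N m; "gripper_width": finger opening in m; "finger_force": force on a finger pad.
Only numpy, scipy, OpenCV 4.12 (cv2) and the standard library are available. Lean on these libraries where they do the work, as an engineer would, in place of code of your own. Each camera call takes 0.05 s, during which the arm holds its last target. There are 200 camera calls.

## Working session

There is one attempt and no reset: what is moved stays moved. The work goes in short steps, Python scripts to look and compute and a tool call to move; the robot and the scene stay as the last step left them, time stands still between calls to the robot, and variables do not carry over. Pictures are saved under pics/ and viewed, at most 10 in all, crops included, and the job is handed in when it is done.

Besides the shell and the picture viewer there is one more tool, called after "Call:" by a JSON object that holds its "method" and its "body". drive_tool: Moves the arm, as the interface text tells. Its arguments: {"type":"object","properties":{"targets":{"type":"array","items":{"type":"array"}},"squeeze":{"type":"number"}},"required":["targets"]}

```bash
mkdir -p pics; ls; cat > h.py <<'E'
import numpy as np,cv2
from station import r
def shot(n,f):
    c=r.read_camera(n); cv2.imwrite(f,cv2.cvtColor(c['image'],cv2.COLOR_RGB2BGR)); np.savez(f[:-4]+'.npz',**{k:c[k] for k in('image','mtx','pose')}); return c
def load(f): return dict(np.load(f))
def ray(c,u,v):
    K=c['mtx'];P=c['pose']; d=np.linalg.inv(K)@[u,v,1]; d=P[:3,:3]@(d*[1,-1,-1]); return P[:3,3],d/np.linalg.norm(d)
def onz(c,u,v,z):
    o,d=ray(c,u,v); return o+d*(z-o[2])/d[2]
def proj(c,p):
    P=c['pose'];q=P[:3,:3].T@(np.array(p)-P[:3,3]);q=c['mtx']@(q*[1,-1,-1]);return q[:2]/q[2]
def two(c1,p1,c2,p2):
    o1,d1=ray(c1,*p1);o2,d2=ray(c2,*p2)
    s=np.linalg.lstsq(np.c_[d1,-d2],o2-o1,rcond=None)[0]
    a=o1+d1*s[0];b=o2+d2*s[1];return (a+b)/2,np.linalg.norm(a-b)
E
python3 - <<'E'
from h import *
a=shot('scene','pics/s0.png');b=shot('top','pics/t0.png')
for c in(a,b): print(c['mtx'].round(1).tolist(),c['pose'].round(3).tolist(),[k for k in c])
print(r.observe(), r.tip_reach)
A=cv2.imread('pics/s0.png');B=cv2.imread('pics/t0.png')
cv2.imwrite('pics/s0b.png',cv2.resize(A,(800,600)));cv2.imwrite('pics/t0b.png',cv2.resize(B,(800,600)))
E
```

```text
pics
[[392.8, 0.0, 251.2], [0.0, 392.8, 192.6], [0.0, 0.0, 1.0]] [[0.541, 0.627, -0.56, -0.093], [-0.841, 0.392, -0.373, -0.354], [-0.014, 0.673, 0.74, 0.798], [0.0, 0.0, 0.0, 1.0]] ['image', 'mtx', 'pose']
[[363.1, 0.0, 257.1], [0.0, 363.1, 193.8], [0.0, 0.0, 1.0]] [[0.0, 0.996, -0.085, 0.377], [-1.0, 0.003, 0.031, 0.025], [0.031, 0.085, 0.996, 0.994], [0.0, 0.0, 0.0, 1.0]] ['image', 'mtx', 'pose']
{'time_s': 0.1, 'qpos': array([ 1.22763204e+00,  1.31096612e-01,  1.48917637e+00, -1.33780588e-06,
        1.52300831e+00, -8.53955721e-02]), 'joint_vel': array([-0.00090299, -0.00040124, -0.00299193, -0.00049795,  0.00130363,
       -0.00067046]), 'joint_torque': array([ 1.20037203e-03, -5.70949960e+01, -5.01940835e+01, -1.95720713e-04,
        8.33195052e-03,  1.31735962e-05]), 'tool_pos': array([0.15277121, 0.57973729, 0.24733947]), 'ee_rot': array([[-9.66961169e-01,  2.54923078e-01, -5.66915137e-04],
       [ 2.54923668e-01,  9.66959872e-01, -1.59063081e-03],
       [ 1.42695685e-04, -1.68259832e-03, -9.99998574e-01]]), 'contact_force': array([-0.48987671,  0.17739232, -0.16583035]), 'ft_torque': array([ 0.03688126, -0.00639245, -0.06039337]), 'finger_force': 0.0, 'gripper_width': 0.08544592430691518} 0.017
```

View pics/s0b.png

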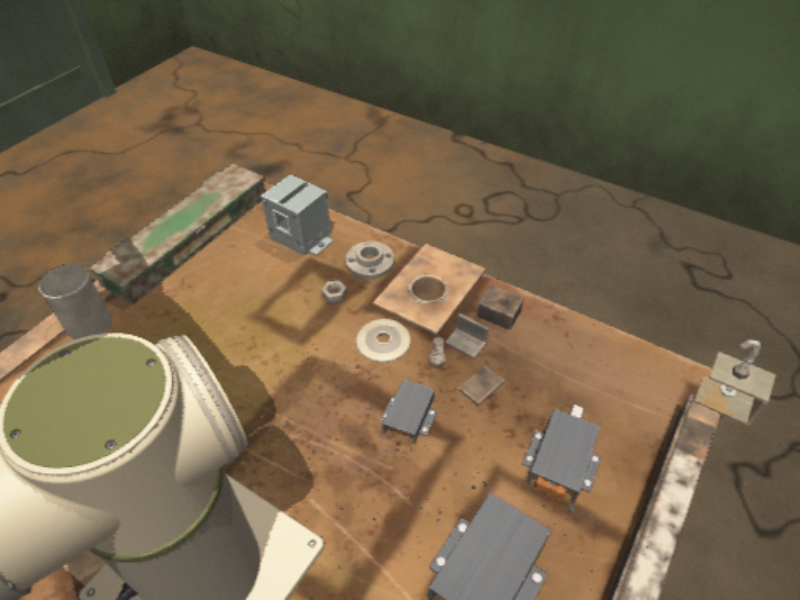

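View pics/t0b.png

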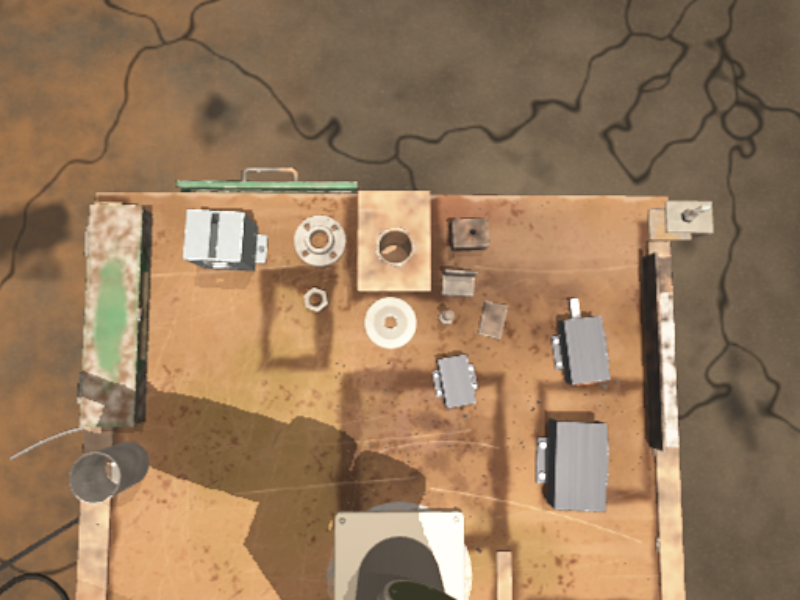

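The scene picture (800x600 scale) shows three dark sleeves: small at top (458,380), middle at (585,350) and large at (580,465). Only the middle one has a steel nose standing out, at (574,305), and its size also fits. The box is at top (220,240), with its window facing the robot. I'll confirm with an enlarged crop.

```bash
python3 - <<'E'
from h import *
A=cv2.imread('pics/s0.png');B=cv2.imread('pics/t0.png')
def crop(I,x,y,w,h): return cv2.resize(I[y:y+h,x:x+w],(400,300),interpolation=cv2.INTER_CUBIC)
# crops: 80x60 -> x5
M=np.vstack([np.hstack([crop(B,335,185,80,60),crop(A,325,255,80,60)]),np.hstack([crop(B,105,120,80,60),crop(A,150,107,80,60)])])
cv2.imwrite('pics/m0.png',M)
E
```

```text
(no output)
```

View pics/m0.png

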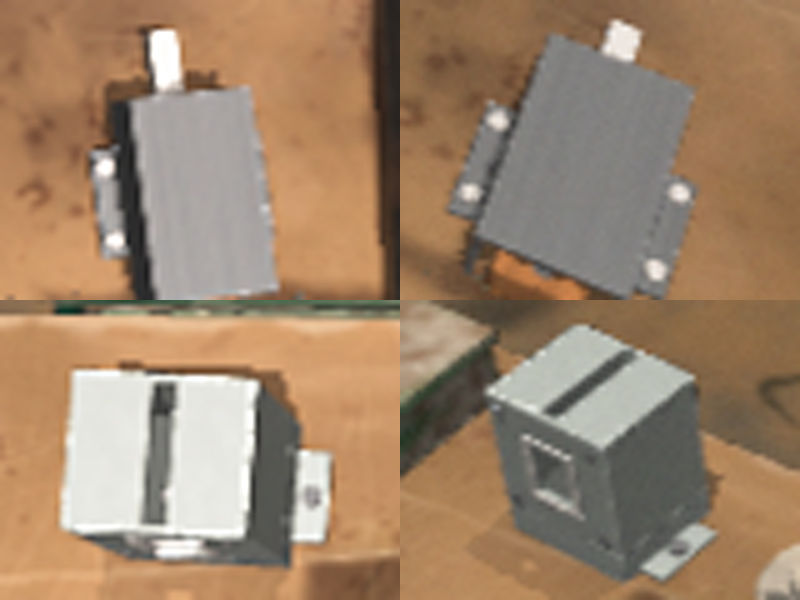

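The montage shows the middle sleeve (top left, roof corners (130,102), (247,87), (277,290), (152,298)). Its steel nose end spans (150..180, 30), and orange wood shows at its far end in the scene view. This is the right sleeve. The box roof and window are clear in both views.

```bash
python3 - <<'E'
from h import *
a=load('pics/s0.npz');b=load('pics/t0.npz')
T=lambda x,y:(335+x/5-.4,185+y/5-.4)
S=lambda x,y:(325+(x-400)/5-.4,255+y/5-.4)
TB=lambda x,y:(105+x/5-.4,120+(y-300)/5-.4)
SB=lambda x,y:(150+(x-400)/5-.4,107+(y-300)/5-.4)
for n,p in dict(fl=(130,102),fr=(247,87),rr=(277,290),rl=(152,298)).items(): print('top roof',n,onz(b,*T(*p),.037).round(4))
for n,p in dict(fl=(553,36),fr=(694,92),rr=(622,298),rl=(477,233)).items(): print('scn roof',n,onz(a,*S(*p),.037).round(4))
print('2v fl',two(b,T(130,102),a,S(553,36)),'fr',two(b,T(247,87),a,S(694,92)))
print('nose top',onz(b,*T(150,31),.014).round(4),onz(b,*T(179,29),.014).round(4),'shaft',onz(b,*T(156,90),.014),onz(b,*T(183,88),.014))
print('nose scn',onz(a,*S(616,20),.014),onz(a,*S(641,31),.014))
t=dict(fl=(63,528),fr=(246,536),rr=(260,380),rl=(75,370))
s=dict(fl=(487,393),fr=(602,447),rr=(696,377),rl=(582,324))
for k in t: 
  print('box',k,onz(b,*TB(*t[k]),.105).round(4),onz(a,*SB(*s[k]),.105).round(4),*[np.round(q,4) for q in two(b,TB(*t[k]),a,SB(*s[k]))])
print('slot',[onz(b,*TB(*q),.105).round(4) for q in((154,523),(164,383))])
# window corners from scene in front plane
E
```

```text
top roof fl [ 0.4293 -0.2804  0.037 ]
top roof fr [ 0.4374 -0.3436  0.037 ]
top roof rr [ 0.3298 -0.3565  0.037 ]
top roof rl [ 0.3257 -0.2896  0.037 ]
scn roof fl [ 0.4305 -0.2827  0.037 ]
scn roof fr [ 0.4366 -0.3461  0.037 ]
scn roof rr [ 0.3292 -0.3549  0.037 ]
scn roof rl [ 0.3241 -0.2934  0.037 ]
2v fl (array([ 0.42996149, -0.28166729,  0.03652043]), np.float64(0.002509751852818702)) fr (array([ 0.43795496, -0.34541714,  0.0342551 ]), np.float64(0.001531745553314441))
nose top [ 0.4694 -0.2997  0.014 ] [ 0.4706 -0.3158  0.014 ] shaft [ 0.43708948 -0.30222585  0.014     ] [ 0.43821211 -0.31714557  0.014     ]
nose scn [ 0.47007765 -0.3018459   0.014     ] [ 0.47056391 -0.31383569  0.014     ]
box fl [0.5219 0.3395 0.105 ] [0.5229 0.338  0.105 ] [0.5225 0.3388 0.105 ] 0.0018
box fr [0.5184 0.2507 0.105 ] [0.5199 0.2521 0.105 ] [0.5181 0.2502 0.1071] 0.0001
box rr [0.5963 0.2457 0.105 ] [0.5973 0.2455 0.105 ] [0.5963 0.2453 0.1057] 0.0008
box rl [0.6006 0.3362 0.105 ] [0.6024 0.3334 0.105 ] [0.6016 0.335  0.1049] 0.0034
slot [array([0.5246, 0.2956, 0.105 ]), array([0.5944, 0.2927, 0.105 ])]
```

Call:
{"method": "drive_tool", "body": {"targets": [[85,[0,0,0],-0.174],[85,[0,0,0],-0.174],[85,[-33,-50,0],0],[85,[-33,-50,0],0],[85,[-33,-50,0],0]], "squeeze": 50}}

```text
time_s: 0.72
tool_pos: [0.2657, 0.4381, 0.2477]
ee_rot: [[-0.996, -0.091, -0.0], [-0.091, 0.996, -0.001], [0.0, -0.001, -1.0]]
contact_force: [1.0, 0.6, 0.3]
gripper_width: 0.0852
finger_force: 0.0
```

Call:
{"method": "drive_tool", "body": {"targets": [[85,[-33,-50,0],0],[85,[-33,-50,0],0],[85,[-33,-50,0],0],[85,[-33,-50,0],0],[85,[-33,-50,0],0]]}}

```text
time_s: 1.35
tool_pos: [0.4526, 0.2038, 0.2481]
ee_rot: [[-0.996, -0.09, -0.0], [-0.09, 0.996, 0.0], [0.0, 0.0, -1.0]]
contact_force: [1.1, 0.9, 0.2]
gripper_width: 0.085
finger_force: 0.0
```

Call:
{"method": "drive_tool", "body": {"targets": [[85,[4,-56,0],0],[85,[4,-56,0],0],[85,[4,-56,0],0],[85,[4,-56,0],0],[85,[4,-56,0],0]]}}

```text
time_s: 1.98
tool_pos: [0.4567, -0.0768, 0.2481]
ee_rot: [[-0.996, -0.09, -0.0], [-0.09, 0.996, 0.0], [0.0, 0.0, -1.0]]
contact_force: [1.0, -0.0, 0.3]
gripper_width: 0.085
finger_force: 0.0
```

Call:
{"method": "drive_tool", "body": {"targets": [[85,[4,-56,0],0],[85,[4,-56,0],0],[85,[4,-56,0],0],[85,[4,-56,0],0],[85,[0,0,0],0]]}}

```text
time_s: 2.6
tool_pos: [0.4604, -0.3029, 0.2472]
ee_rot: [[-0.996, -0.086, -0.002], [-0.086, 0.996, 0.0], [0.002, 0.0, -1.0]]
contact_force: [-0.1, -1.0, 0.4]
gripper_width: 0.0852
finger_force: 0.0
```

```bash
cat >> h.py <<'E'
def st():
    o=r.observe(); R=o['ee_rot']; print('t',o['time_s'],'p',o['tool_pos'].round(4),'yaw',round(float(np.arctan2(R[1,0],R[0,0])),4),'z',R[:,2].round(3),'F',o['contact_force'].round(1),'w',round(float(o['gripper_width']),4),'ff',round(float(o['finger_force']),1),'q',o['qpos'].round(2)); return o
def to(p,yaw=None):
    o=r.observe();R=o['ee_rot'];print('tool shift mm',(1000*R.T@(np.array(p)-o['tool_pos'])).round(1), 'turn', None if yaw is None else round(float((np.arctan2(R[1,0],R[0,0])-yaw+np.pi)%(2*np.pi)-np.pi),3))
E
python3 - <<'E'
from h import *
st(); c=shot('wrist','pics/w1.png'); print(c['mtx'].round(1).tolist(),c['pose'].round(3).tolist())
for p in [(.470,-.308,.014),(.43,-.2815,.037),(.437,-.345,.037)]: print(proj(c,p))
to((.456,-.3087,.12),3.2316)
E
```

```text
t 2.6 p [ 0.4604 -0.3029  0.2472] yaw -3.0558 z [-0.002  0.    -1.   ] F [-0.1 -1.   0.4] w 0.0852 ff 0.0 q [-0.67  0.    1.63 -0.    1.52 -2.33]
[[316.5, 0.0, 253.6], [0.0, 316.5, 189.8], [0.0, 0.0, 1.0]] [[-0.086, -0.941, -0.326, 0.377], [0.996, -0.081, -0.028, -0.313], [-0.0, -0.327, 0.945, 0.373], [0.0, 0.0, 0.0, 1.0]]
[251.07542598 164.60774696]
[278.96655995 135.65566138]
[218.76181394 137.08068395]
tool shift mm [  5.2  -7.5 127.3] turn -0.003
```

View pics/w1.png

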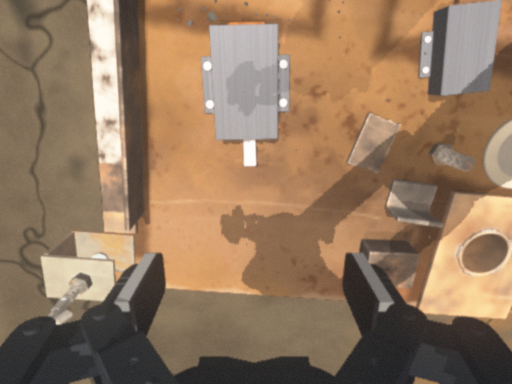

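The wrist view shows the nose at (250,165) in front of the middle sleeve, whose roof front edge runs from (216,140) to (279,137). That is within 2 px of my projections. Next I'll refine the key axis with a mask.

```bash
python3 - <<'E'
from h import *
c=load('pics/w1.npz');b=load('pics/t0.npz')
I=c['image'][130:175,230:275].astype(int); m=(I.min(2)>150)&(I.max(2)-I.min(2)<45)
n,l,s,ce=cv2.connectedComponentsWithStats(m.astype(np.uint8)); k=1+s[1:,4].argmax(); print(s[k],ce[k])
ys,xs=np.where(l==k)
for y in range(ys.min(),ys.max()+1):
  x=xs[ys==y]
  if y%4==0: print(y+130,x.min()+230,x.max()+230)
def pt(v): x=xs[ys==v-130]; return onz(c,x.mean()+230,v,.014)
v0,v1=ys.min()+131,ys.max()+129
p,q=pt(v0+2),pt(v1);print(p,q,'yaw',np.arctan2(*(q-p)[[1,0]]))
J=b['image'][185:210,360:380].astype(int);m=(J.min(2)>150)&(J.max(2)-J.min(2)<45);ys2,xs2=np.where(m);print(xs2.min()+360,xs2.max()+360,ys2.min()+185,ys2.max()+185)
# two view nose end centre (top edge of the end)
print(two(c,(xs[ys==ys.max()-1].mean()+230,ys.max()+130.5),b,(xs2[ys2==ys2.min()+1].mean()+360,ys2.min()+184.5)))
E
```

```text
[  0   0  45  37 720] [20.54305556 12.175     ]
130 230 274
134 230 274
138 230 261
142 243 255
146 244 255
150 244 255
154 244 255
158 244 255
162 244 256
166 246 246
[ 0.433273   -0.31002438  0.014     ] [ 0.47062849 -0.3097938   0.014     ] yaw 0.006172490518654127
362 379 191 209
(array([ 0.47220849, -0.30889718,  0.00905954]), np.float64(0.003288433661263984))
```

Call:
{"method": "drive_tool", "body": {"targets": [[50,[4,-8,60],-0.008],[50,[0,0,60],0],[50,[0,0,60],0],[50,[0,0,30],0],[50,[0,0,7],0]]}}

```text
time_s: 3.28
tool_pos: [0.4567, -0.3052, 0.0287]
ee_rot: [[-0.995, -0.099, -0.004], [-0.099, 0.995, 0.004], [0.004, 0.004, -1.0]]
contact_force: [0.6, 0.3, -0.1]
gripper_width: 0.0502
finger_force: 0.0
```

Call:
{"method": "drive_tool", "body": {"targets": [[50,[0,0,5],0],[50,[0,0,5],0],[50,[0,0,0],0]]}}

```text
time_s: 3.65
tool_pos: [0.4588, -0.3083, 0.0222]
ee_rot: [[-0.995, -0.098, 0.001], [-0.098, 0.995, -0.001], [-0.001, -0.001, -1.0]]
contact_force: [-0.6, 0.2, 0.2]
gripper_width: 0.0499
finger_force: 0.0
```

```bash
python3 - <<'E'
from h import *
st(); c=shot('wrist','pics/w2.png'); to((.457,-.3095,.020),3.236)
E
```

```text
t 3.65 p [ 0.4588 -0.3083  0.0222] yaw -3.0433 z [ 0.001 -0.001 -1.   ] F [-0.6  0.2  0.2] w 0.0499 ff 0.0 q [-0.68  0.23  1.81  0.    1.1  -2.35]
tool shift mm [ 1.8 -1.   2.2] turn 0.004
```

View pics/w2.png

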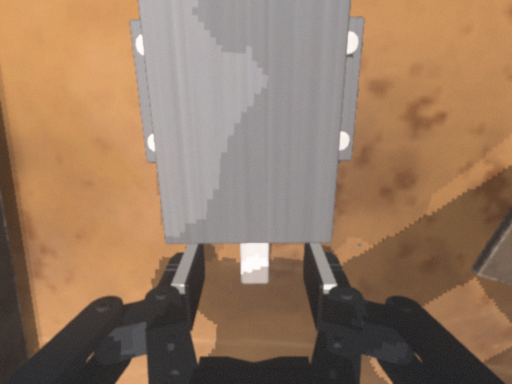

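The shaft lies centred between the open fingers, with its nose end at (255,283), just clear of the sleeve edge at row 243.

Call:
{"method": "drive_tool", "body": {"targets": [[30,[1,0,2],0.004],[5,[0,0,0],0],[5,[0,0,0],0],[5,[0,0,0],0],[5,[0,0,0],0]], "squeeze": 50}}

```text
time_s: 4.32
tool_pos: [0.4573, -0.3083, 0.0196]
ee_rot: [[-0.996, -0.094, 0.0], [-0.094, 0.996, -0.0], [-0.0, -0.0, -1.0]]
contact_force: [-0.9, -0.5, 3.6]
gripper_width: 0.0127
finger_force: 50.3
```

Call:
{"method": "drive_tool", "body": {"targets": [[5,[-5,0,0],0],[5,[-10,0,0],0],[5,[-15,0,0],0],[5,[-15,0,0],0],[5,[0,0,0],0]]}}

```text
time_s: 4.95
tool_pos: [0.5032, -0.3038, 0.0196]
ee_rot: [[-0.996, -0.095, 0.001], [-0.095, 0.996, -0.0], [-0.001, -0.0, -1.0]]
contact_force: [2.8, 0.6, 3.3]
gripper_width: 0.0128
finger_force: 50.5
```

```bash
python3 - <<'E'
from h import *
st(); c=shot('wrist','pics/w3.png')
I=c['image'].astype(int);orange=(I[:,:,0]>150)&(I[:,:,0]-I[:,:,2]>90)
# bright column section at centre
print([ (v,I[v,240:272:6].min(1).tolist()) for v in range(150,300,15)])
E
```

```text
t 4.95 p [ 0.5032 -0.3038  0.0196] yaw -3.0468 z [ 0.001 -0.    -1.   ] F [2.8 0.6 3.3] w 0.0128 ff 50.5 q [-0.63  0.32  1.71  0.    1.11 -2.3 ]
[(150, [235, 237, 241, 241, 241, 108]), (165, [233, 238, 240, 238, 241, 96]), (180, [230, 236, 239, 240, 239, 93]), (195, [228, 236, 239, 239, 240, 81]), (210, [226, 236, 239, 237, 240, 87]), (225, [223, 235, 238, 239, 239, 96]), (240, [217, 236, 238, 235, 239, 109]), (255, [84, 237, 236, 236, 236, 75]), (270, [77, 147, 182, 214, 183, 59]), (285, [75, 181, 180, 179, 181, 80])]
```

Call:
{"method": "drive_tool", "body": {"targets": [[5,[-20,0,0],0],[5,[-20,0,0],0],[5,[-20,0,0],0],[5,[-20,0,0],0],[5,[-20,0,0],0]]}}

```text
time_s: 5.62
tool_pos: [0.6008, -0.2948, 0.0195]
ee_rot: [[-0.996, -0.094, -0.002], [-0.094, 0.996, -0.0], [0.002, 0.0, -1.0]]
contact_force: [-5.4, -0.1, 8.5]
gripper_width: 0.0124
finger_force: 51.0
```

Call:
{"method": "drive_tool", "body": {"targets": [[5,[-15,0,0],0],[5,[0,0,0],0],[40,[0,0,0],0],[40,[0,0,0],0],[40,[0,0,-30],0]]}}

```text
time_s: 6.25
tool_pos: [0.6132, -0.2916, 0.0455]
ee_rot: [[-0.996, -0.094, -0.007], [-0.094, 0.996, 0.004], [0.006, 0.004, -1.0]]
contact_force: [0.2, -0.8, -1.0]
gripper_width: 0.0405
finger_force: 0.0
```

Call:
{"method": "drive_tool", "body": {"targets": [[60,[0,0,-50],0],[85,[0,0,-40],0],[85,[0,0,0],0]]}}

```text
time_s: 6.62
tool_pos: [0.6185, -0.2945, 0.1445]
ee_rot: [[-0.996, -0.094, 0.007], [-0.094, 0.996, -0.004], [-0.006, -0.005, -1.0]]
contact_force: [0.8, 0.5, 1.0]
gripper_width: 0.0849
finger_force: 0.0
```

```bash
python3 - <<'E'
from h import *
st(); c=shot('wrist','pics/w4.png');shot('top','pics/t4.png')
E
```

```text
t 6.625 p [ 0.6185 -0.2945  0.1445] yaw -3.0476 z [ 0.007 -0.004 -1.   ] F [0.8 0.5 1. ] w 0.0849 ff 0.0 q [-0.52  0.41  1.35 -0.    1.38 -2.18]
```

View pics/w4.png

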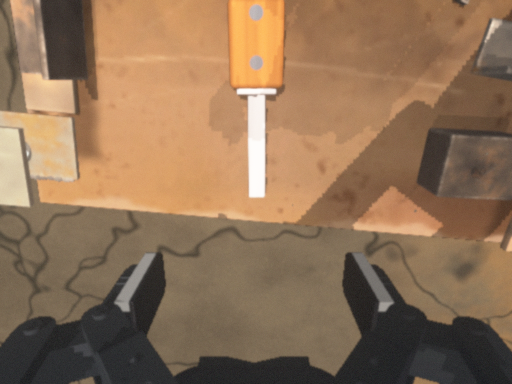

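The key lies free on the bench: nose end at (257,197), ferrule at (257,91), orange handle above it spanning columns 230 to 284.

```bash
python3 - <<'E'
from h import *
c=load('pics/w4.npz');b=load('pics/t4.npz')
n=onz(c,257.3,197,.014);s=onz(c,256.7,97,.014);hl=onz(c,231.5,86,.024);hr=onz(c,283.5,86,.024);print('nose',n,'base',s,'yaw',np.arctan2(*(n-s)[[1,0]]),'handle front',hl,hr)
hsv=cv2.cvtColor(b['image'],cv2.COLOR_RGB2HSV)
m=cv2.inRange(hsv,(8,200,190),(22,255,255));m[:,:340]=0
cs,_=cv2.findContours(m,0,2);k=max(cs,key=cv2.contourArea);print(cv2.minAreaRect(k),cv2.contourArea(k))
(u,v),_,_=cv2.minAreaRect(k);H=onz(b,u,v,.024);print('handle centre top view',H)
pred=n-120e-3*np.array([np.cos(.095),np.sin(.095),0]);print('pred from nose',pred)
to((*H[:2],.14),3.236)
I=cv2.cvtColor(b['image'],cv2.COLOR_RGB2BGR)[120:210,310:430];cv2.imwrite('pics/t4c.png',cv2.resize(I,(800,600),interpolation=cv2.INTER_CUBIC))
E
```

```text
nose [ 0.63085387 -0.29376776  0.014     ] base [ 0.5482985 -0.3023528  0.014    ] yaw 0.10361892167269042 handle front [ 0.5417354  -0.32170509  0.024     ] [ 0.53812771 -0.28354437  0.024     ]Traceback (most recent call last):
  File "<stdin>", line 6, in <module>
ValueError: max() iterable argument is empty
```

Call:
{"method": "drive_tool", "body": {"targets": [[65,[54,-1,0],0],[65,[54,0,20],-0.006],[65,[0,0,50],0],[65,[0,0,40],0],[65,[0,0,0],0]]}}

```text
time_s: 7.35
tool_pos: [0.5045, -0.3012, 0.0235]
ee_rot: [[-0.995, -0.1, -0.009], [-0.1, 0.995, 0.007], [0.009, 0.008, -1.0]]
contact_force: [-0.3, 0.2, -0.8]
gripper_width: 0.0653
finger_force: 0.0
```

```bash
python3 - <<'E'
from h import *
st(); c=shot('wrist','pics/w5.png'); to((.5116,-.3058,.020),np.pi+.1)
for p in [(.631,-.294,.014),(.5402,-.3026,.024)]: print(proj(c,p))
E
```

```text
t 7.35 p [ 0.5045 -0.3012  0.0235] yaw -3.0418 z [-0.009  0.007 -1.   ] F [-0.3  0.2 -0.8] w 0.0653 ff 0.0 q [-0.63  0.33  1.7  -0.    1.13 -2.3 ]
tool shift mm [-4.6 -3.7  6.5] turn 0.0
[249.2705345  440.76833843]
[249.3734335  334.91450317]
```

View pics/w5.png

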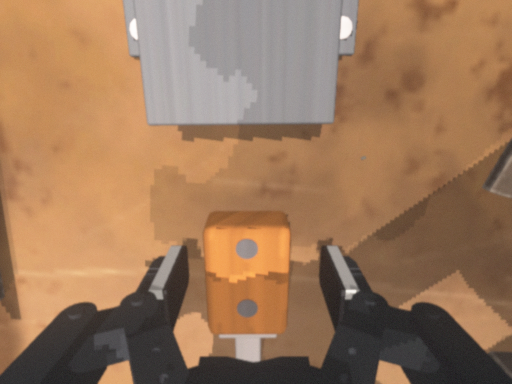

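The handle is centred at about (247,270) between the open fingers, and the sleeve edge is clear at row 123. I'll settle, then correct.

Call:
{"method": "drive_tool", "body": {"targets": [[65,[0,0,0],0],[65,[0,0,0],0]]}}

```text
time_s: 7.65
tool_pos: [0.5105, -0.305, 0.0314]
ee_rot: [[-0.995, -0.1, 0.003], [-0.1, 0.995, -0.002], [-0.003, -0.002, -1.0]]
contact_force: [-0.3, 0.3, -0.0]
gripper_width: 0.0652
finger_force: 0.0
```

```bash
python3 - <<'E'
from h import *
st(); to((.5116,-.3058,.020),np.pi+.1)
E
```

```text
t 7.65 p [ 0.5105 -0.305   0.0314] yaw -3.0412 z [ 0.003 -0.002 -1.   ] F [-0.3  0.3 -0. ] w 0.0652 ff 0.0 q [-0.62  0.32  1.69  0.    1.13 -2.3 ]
tool shift mm [-1.  -0.9 11.4] turn 0.0
```

Call:
{"method": "drive_tool", "body": {"targets": [[65,[-1,-1,8],0],[50,[0,0,4],0],[30,[0,0,0],0],[30,[0,0,0],0],[30,[0,0,0],0]], "squeeze": 80}}

```text
time_s: 8.28
tool_pos: [0.5099, -0.3048, 0.0169]
ee_rot: [[-0.995, -0.1, -0.001], [-0.1, 0.995, 0.0], [0.001, 0.001, -1.0]]
contact_force: [0.4, 0.0, -1.7]
gripper_width: 0.0389
finger_force: 81.6
```

Call:
{"method": "drive_tool", "body": {"targets": [[30,[0,0,0],0],[30,[0,0,-10],0],[30,[0,0,-30],0],[30,[0,0,-40],0],[30,[0,0,0],0]]}}

```text
time_s: 8.9
tool_pos: [0.513, -0.307, 0.1027]
ee_rot: [[-0.995, -0.1, 0.007], [-0.1, 0.995, -0.005], [-0.006, -0.006, -1.0]]
contact_force: [-0.2, -0.6, -2.0]
gripper_width: 0.0388
finger_force: 81.9
```

```bash
python3 - <<'E'
from h import *
st(); shot('wrist','pics/w6.png'); shot('scene','pics/s6.png')
E
```

```text
t 8.9 p [ 0.513  -0.307   0.1027] yaw -3.0413 z [ 0.007 -0.005 -1.   ] F [-0.2 -0.6 -2. ] w 0.0388 ff 81.9 q [-0.63  0.23  1.65  0.    1.25 -2.3 ]
```

Call:
{"method": "drive_tool", "body": {"targets": [[30,[0,0,-33],0.075],[30,[0,0,-34],0.075],[30,[8,27,0],0],[30,[17,55,0],0],[30,[17,55,0],0]]}}

```text
time_s: 9.62
tool_pos: [0.4735, -0.1645, 0.1625]
ee_rot: [[-0.999, 0.051, -0.003], [0.051, 0.999, 0.002], [0.003, 0.001, -1.0]]
contact_force: [0.9, 0.8, -1.3]
gripper_width: 0.0387
finger_force: 81.7
```

Call:
{"method": "drive_tool", "body": {"targets": [[30,[17,55,0],0],[30,[17,55,0],0],[30,[17,55,0],0],[30,[17,55,0],0],[30,[17,55,0],0]]}}

```text
time_s: 10.25
tool_pos: [0.4021, 0.1142, 0.1629]
ee_rot: [[-0.999, 0.05, -0.002], [0.05, 0.999, -0.0], [0.002, -0.0, -1.0]]
contact_force: [1.3, 0.4, -2.3]
gripper_width: 0.0385
finger_force: 81.7
```

Call:
{"method": "drive_tool", "body": {"targets": [[30,[17,55,0],0],[30,[17,55,0],0],[30,[17,55,0],0],[30,[8,27,0],0],[30,[0,0,0],0]]}}

```text
time_s: 10.88
tool_pos: [0.3528, 0.3085, 0.1627]
ee_rot: [[-0.999, 0.046, -0.003], [0.046, 0.999, -0.001], [0.003, -0.002, -1.0]]
contact_force: [0.0, -0.5, -1.2]
gripper_width: 0.0389
finger_force: 81.9
```

Call:
{"method": "drive_tool", "body": {"targets": [[30,[0,0,0],0],[30,[0,0,0],0]]}}

```text
time_s: 11.12
tool_pos: [0.3546, 0.3064, 0.1638]
ee_rot: [[-0.999, 0.051, -0.001], [0.051, 0.999, -0.001], [0.001, -0.001, -1.0]]
contact_force: [0.4, 0.1, -2.0]
gripper_width: 0.0386
finger_force: 81.9
```

```bash
python3 - <<'E'
from h import *
st();to((.3607,.303,.072),np.pi-.05)
c=shot('wrist','pics/w7.png');shot('top','pics/t7.png');shot('scene','pics/s7.png')
A=cv2.imread('pics/w7.png');B=cv2.imread('pics/t7.png')[100:250,80:280];C=cv2.imread('pics/s7.png')[60:210,80:280]
M=np.vstack([np.hstack([cv2.resize(B,(400,300)),cv2.resize(C,(400,300))]),np.hstack([cv2.resize(A,(400,300)),np.zeros((300,400,3),np.uint8)])])
cv2.imwrite('pics/m7.png',M)
E
```

```text
t 11.125 p [0.3546 0.3064 0.1638] yaw 3.0904 z [-0.001 -0.001 -1.   ] F [ 0.4  0.1 -2. ] w 0.0386 ff 81.9 q [ 0.6  -0.17  1.94 -0.    1.37 -0.92]
tool shift mm [-6.3 -3.  91.8] turn -0.001
```

View pics/m7.png

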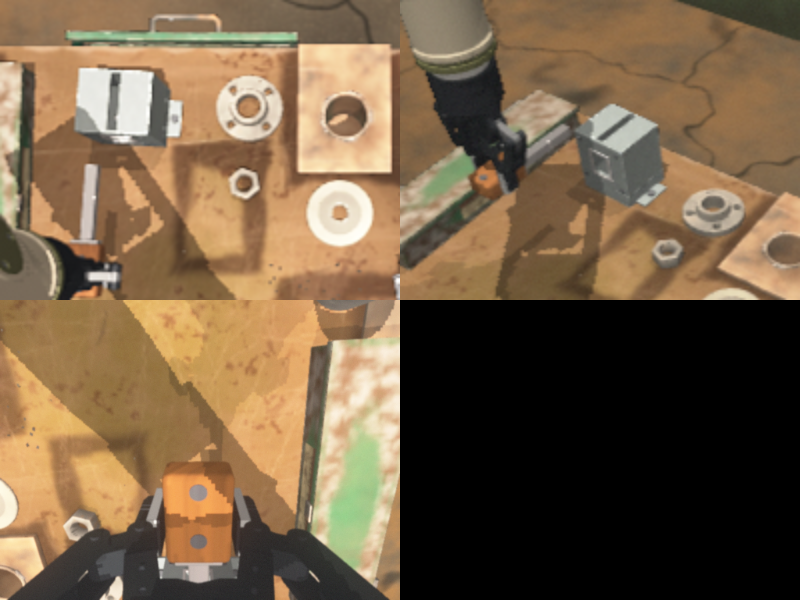

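The key is held nose-forward in front of the box. In the crops the nose end is at top (92,165) and scene (577,133).

```bash
python3 - <<'E'
from h import *
a=load('pics/s7.npz');b=load('pics/t7.npz')
e=np.array([.3546,.3064,.1638])+np.array([.121*.99875,-.121*.05,-.010]);print('expect',e,proj(b,e+[0,0,.007]),proj(a,e+[0,0,.007]))
print('top image nose', 80+92/2, 100+165/2,' scene',80+177/2,60+133/2)
print(two(b,(126-.25,182.3),a,(168.3,126.2)))
# precise top: bright shaft columns per row
I=b['image'].astype(int)
for v in range(178,216,5):
  row=I[v,110:145]; print(v,row.mean(1).astype(int).tolist())
s=load('pics/s0.npz')['image'].astype(int)
# window borders in scene frame: corners (526,433)?(578,462)?(583,517)(533,492) crop x5
SB=lambda x,y:(150+(x-400)/5-.4,107+(y-300)/5-.4)
f0=np.array([.5205,.295,0]);nrm=np.array([.99875,-.05,0])
c=load('pics/s0.npz')
for p in[(521,434),(577,462),(584,519),(533,493)]:
  o,d=ray(c,*SB(*p));q=o+d*((f0-o)@nrm)/(d@nrm);print('frame corner',q.round(4))
E
```

```text
expect [0.47544875 0.30035    0.1538    ] [125.28728859 181.4444375 ] [162.30021994 122.51269328]
top image nose 126.0 182.5  scene 168.5 126.5
(array([0.48000262, 0.29727827, 0.1472814 ]), np.float64(0.01594651248849622))
178 [99, 99, 99, 98, 100, 103, 104, 102, 102, 104, 104, 104, 104, 104, 94, 82, 84, 80, 80, 82, 83, 82, 84, 83, 82, 81, 80, 80, 92, 103, 102, 101, 99, 91, 81]
183 [99, 102, 104, 105, 104, 105, 107, 106, 105, 104, 106, 101, 154, 206, 211, 210, 205, 198, 160, 85, 88, 82, 81, 81, 80, 80, 80, 80, 79, 75, 108, 117, 78, 81, 82]
188 [104, 105, 106, 106, 106, 103, 103, 102, 105, 104, 102, 104, 165, 206, 200, 201, 203, 192, 143, 93, 101, 106, 105, 105, 106, 107, 106, 107, 106, 114, 150, 175, 173, 174, 172]
193 [93, 94, 99, 104, 106, 104, 103, 104, 103, 103, 100, 135, 185, 200, 201, 202, 206, 173, 96, 98, 105, 106, 107, 109, 109, 109, 111, 109, 108, 107, 105, 140, 174, 172, 172]
198 [99, 100, 102, 105, 104, 103, 102, 103, 102, 101, 95, 157, 205, 200, 200, 199, 244, 240, 95, 107, 104, 104, 107, 107, 106, 106, 106, 107, 108, 108, 106, 103, 142, 176, 174]
203 [98, 100, 103, 101, 98, 99, 100, 101, 101, 100, 110, 166, 201, 199, 200, 205, 182, 116, 94, 101, 103, 104, 103, 103, 104, 104, 103, 104, 105, 105, 104, 103, 101, 101, 100]
208 [100, 102, 102, 99, 99, 100, 101, 99, 98, 97, 137, 187, 200, 201, 201, 203, 167, 86, 97, 102, 102, 101, 104, 94, 78, 79, 79, 79, 92, 106, 105, 104, 104, 105, 105]
213 [131, 98, 100, 100, 100, 101, 101, 100, 101, 99, 161, 205, 198, 199, 201, 194, 149, 92, 98, 102, 101, 100, 90, 77, 78, 78, 77, 77, 89, 103, 104, 106, 106, 104, 103]
frame corner [0.5215 0.3156 0.0858]
frame corner [0.5194 0.2729 0.0856]
frame corner [0.5195 0.2756 0.0416]
frame corner [0.5215 0.3157 0.0416]
```

Call:
{"method": "drive_tool", "body": {"targets": [[30,[0,-3,30],0],[30,[0,0,35],0],[30,[0,0,28],0],[30,[0,0,0],0],[30,[0,0,0],0]]}}

```text
time_s: 11.9
tool_pos: [0.3551, 0.3047, 0.0725]
ee_rot: [[-0.999, 0.05, 0.001], [0.05, 0.999, 0.001], [-0.001, 0.001, -1.0]]
contact_force: [0.2, 0.8, -1.5]
gripper_width: 0.0385
finger_force: 81.7
```

```bash
python3 - <<'E'
from h import *
o=st();to((.3607,.303,.071),np.pi-.05)
a=shot('scene','pics/s8.png');b=shot('top','pics/t8.png')
e=o['tool_pos']+np.array([.121*.99875,-.121*.05,-.010])
print('expect nose',e)
for d in(-.007,.007):
  for z in (-.007,.007): print(d,z,'scene',proj(a,e+[0,d,z])-[130,90],'top',proj(b,e+[0,d,z])-[100,110])
A=cv2.imread('pics/s8.png')[90:165,130:230];B=cv2.imread('pics/t8.png')[110:185,100:200]
cv2.imwrite('pics/m8.png',np.vstack([cv2.resize(A,(400,300),interpolation=2),cv2.resize(B,(400,300),interpolation=2)]))
E
```

```text
t 11.9 p [0.3551 0.3047 0.0725] yaw 3.0914 z [ 0.001  0.001 -1.   ] F [ 0.2  0.8 -1.5] w 0.0385 ff 81.7 q [ 0.6  -0.07  2.02 -0.    1.18 -0.92]
tool shift mm [-5.7 -1.4  1.5] turn -0.0
expect nose [0.47592022 0.29864741 0.06252295]
-0.007 -0.007 scene [41.51661244 63.4462901 ] top [42.22008941 76.1167311 ]
-0.007 0.007 scene [40.6943495  59.70832496] top [40.65291541 75.53389099]
0.007 -0.007 scene [37.73913983 61.6948857 ] top [36.72644514 76.09859084]
0.007 0.007 scene [36.88532939 57.95817622] top [35.0752762  75.51520025]
```

View pics/m8.png

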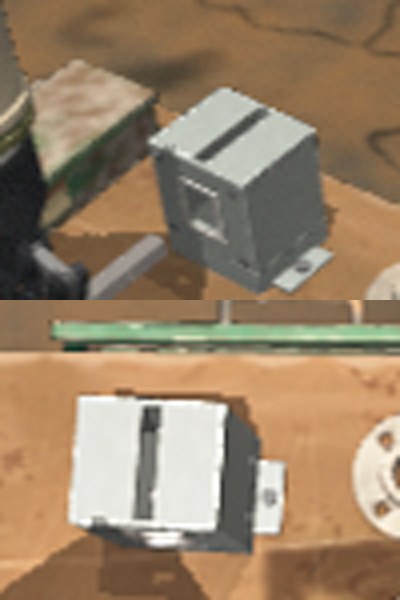

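The scene crop shows the nose end at (150..165, 235..255), which matches the prediction to about 1 px, so its height and direction are good. I'll advance gently.

Call:
{"method": "drive_tool", "body": {"targets": [[30,[-7,-1.4,1],0],[30,[-8,0,0],0],[30,[-8,0,0],0],[30,[-8,0,0],0],[30,[-4,0,0],0]]}}

```text
time_s: 12.62
tool_pos: [0.3898, 0.3013, 0.0703]
ee_rot: [[-0.999, 0.05, -0.0], [0.05, 0.999, -0.0], [0.0, -0.0, -1.0]]
contact_force: [0.0, -0.3, -2.1]
gripper_width: 0.0384
finger_force: 81.7
```

Call:
{"method": "drive_tool", "body": {"targets": [[30,[-5,0,0],0],[30,[-5,0,0],0],[30,[-5,0,0],0],[30,[-5,0,0],0],[30,[0,0,0],0]]}}

```text
time_s: 13.25
tool_pos: [0.4095, 0.3004, 0.0704]
ee_rot: [[-0.999, 0.05, 0.0], [0.05, 0.999, 0.0], [-0.0, 0.0, -1.0]]
contact_force: [0.3, 0.3, -1.7]
gripper_width: 0.0386
finger_force: 81.7
```

```bash
python3 - <<'E'
from h import *
o=st();u=np.array([.99875,-.05,0]);v=np.array([.05,.99875,0])
n=o['tool_pos']+.121*u-[0,0,.01]; d=n-np.array([.5205,.295,0]);print('depth',d@u,'lateral',d@v,'z',n[2])
E
```

```text
t 13.25 p [0.4095 0.3004 0.0704] yaw 3.0915 z [ 0.  0. -1.] F [ 0.3  0.3 -1.7] w 0.0386 ff 81.7 q [ 0.53  0.05  1.92 -0.    1.18 -0.99]
depth 0.009920697214258966 lateral -0.0002041456191674022 z 0.060356813008158906
```

Nose is 10 mm inside and centred, with no contact. I'll push slowly.

Call:
{"method": "drive_tool", "body": {"targets": [[30,[-3,0,0],0],[30,[-3,0,0],0],[30,[-2,0,0],0],[30,[-2,0,0],0],[30,[-2,0,0],0]]}}

```text
time_s: 13.88
tool_pos: [0.4205, 0.2996, 0.0699]
ee_rot: [[-0.999, 0.05, -0.002], [0.05, 0.999, -0.0], [0.002, -0.0, -1.0]]
contact_force: [-4.2, 0.0, -2.7]
gripper_width: 0.0386
finger_force: 81.8
```

Call:
{"method": "drive_tool", "body": {"targets": [[30,[-2,0,0],0],[30,[-2,0,0],0],[30,[-2,0,0],0],[30,[-2,0,0],0],[30,[-2,0,0],0]]}}

```text
time_s: 14.5
tool_pos: [0.4315, 0.2993, 0.0705]
ee_rot: [[-0.999, 0.05, 0.001], [0.05, 0.999, 0.0], [-0.001, 0.0, -1.0]]
contact_force: [-1.7, 0.3, -1.1]
gripper_width: 0.0384
finger_force: 81.8
```

Call:
{"method": "drive_tool", "body": {"targets": [[30,[-1.5,0,0],0],[30,[-1.5,0,0],0],[30,[-1.5,0,0],0],[30,[-1.5,0,0],0],[30,[0,0,0],0]]}}

```text
time_s: 15.12
tool_pos: [0.4374, 0.2989, 0.0704]
ee_rot: [[-0.999, 0.05, 0.0], [0.05, 0.999, 0.0], [-0.0, 0.0, -1.0]]
contact_force: [1.0, -0.1, -2.8]
gripper_width: 0.0387
finger_force: 81.8
```

```bash
python3 - <<'E'
from h import *
st();b=shot('top','pics/t9.png');a=load('pics/t8.npz')
A=a['image'].mean(2);B=b['image'].mean(2)
for v in range(134,168,2):
  print(v,onz(b,136,v,.07)[0].round(3),A[v,133:143].astype(int).tolist(),B[v,133:143].astype(int).tolist())
E
```

```text
t 15.125 p [0.4374 0.2989 0.0704] yaw 3.0917 z [ 0.  0. -1.] F [ 1.  -0.1 -2.8] w 0.0387 ff 81.8 q [ 0.5   0.1   1.86 -0.    1.18 -1.02]
134 0.609 [174, 99, 83, 78, 65, 73, 88, 74, 68, 80] [181, 104, 86, 80, 67, 74, 89, 75, 68, 80]
136 0.603 [230, 233, 207, 154, 151, 155, 154, 202, 235, 236] [142, 158, 171, 158, 152, 155, 153, 201, 235, 236]
138 0.598 [230, 226, 168, 62, 85, 96, 93, 188, 237, 230] [145, 137, 100, 63, 70, 84, 94, 188, 237, 230]
140 0.593 [233, 212, 115, 62, 69, 83, 103, 185, 231, 229] [148, 132, 83, 67, 68, 64, 83, 182, 231, 228]
142 0.588 [235, 201, 77, 61, 64, 58, 156, 229, 233, 230] [151, 125, 70, 63, 64, 59, 150, 226, 233, 230]
144 0.583 [236, 198, 95, 121, 119, 113, 154, 216, 231, 229] [151, 126, 100, 121, 120, 115, 157, 217, 232, 229]
146 0.577 [238, 206, 101, 118, 119, 114, 180, 231, 230, 229] [152, 132, 107, 120, 119, 117, 126, 154, 206, 231]
148 0.572 [234, 190, 102, 119, 119, 113, 192, 237, 230, 229] [147, 123, 107, 118, 120, 118, 134, 147, 156, 205]
150 0.567 [227, 175, 113, 119, 120, 114, 194, 238, 231, 229] [136, 118, 117, 119, 121, 140, 154, 149, 144, 15
[... 195 characters left out ...]
 118, 119, 134, 148, 148, 148]
156 0.552 [200, 93, 120, 117, 111, 152, 213, 231, 231, 232] [127, 98, 119, 118, 115, 121, 138, 147, 148, 149]
158 0.546 [207, 100, 117, 116, 143, 230, 244, 230, 231, 233] [133, 106, 119, 118, 114, 164, 183, 145, 148, 151]
160 0.541 [183, 101, 119, 116, 116, 193, 236, 231, 230, 231] [120, 107, 119, 118, 116, 132, 149, 147, 148, 149]
162 0.536 [166, 111, 117, 117, 106, 191, 239, 231, 230, 231] [114, 115, 118, 118, 109, 128, 151, 147, 147, 149]
164 0.531 [151, 121, 105, 106, 106, 186, 234, 230, 230, 232] [115, 118, 113, 113, 111, 128, 149, 147, 148, 149]
166 0.526 [193, 194, 194, 208, 218, 240, 243, 218, 237, 255] [120, 120, 120, 128, 136, 138, 138, 136, 145, 160]
```

Force rose to about 4 N, then dropped to zero near the dead centre. I'll go a few millimetres further to be sure.

Call:
{"method": "drive_tool", "body": {"targets": [[30,[-1.5,0,0],0],[30,[-1.5,0,0],0],[30,[-1.5,0,0],0],[30,[-1.5,0,0],0],[30,[0,0,0],0]]}}

```text
time_s: 15.8
tool_pos: [0.4433, 0.2986, 0.0703]
ee_rot: [[-0.999, 0.05, 0.0], [0.05, 0.999, -0.0], [-0.0, -0.0, -1.0]]
contact_force: [0.1, 0.5, -2.4]
gripper_width: 0.0387
finger_force: 81.8
```

Call:
{"method": "drive_tool", "body": {"targets": [[30,[-1,0,0],0],[30,[-1,0,0],0],[30,[0,0,0],0],[30,[0,0,0],0]]}}

```text
time_s: 16.3
tool_pos: [0.4451, 0.2985, 0.0703]
ee_rot: [[-0.999, 0.05, -0.0], [0.05, 0.999, -0.0], [0.0, -0.0, -1.0]]
contact_force: [0.3, -0.1, -2.1]
gripper_width: 0.0388
finger_force: 81.8
```

```bash
python3 - <<'E'
from h import *
o=st();u=np.array([.99875,-.05,0]);n=o['tool_pos']+.121*u;print('depth',(n-[.5205,.295,0])@u)
E
```

```text
t 16.3 p [0.4451 0.2985 0.0703] yaw 3.0918 z [-0. -0. -1.] F [ 0.3 -0.1 -2.1] w 0.0388 ff 81.8 q [ 0.5   0.12  1.84  0.    1.18 -1.03]
depth 0.04550524442382504
```

No force at 45 mm depth, past the hinge plane, so the bat has snapped over. I'll withdraw straight.

Call:
{"method": "drive_tool", "body": {"targets": [[30,[8,0,0],0],[30,[15,0,0],0],[30,[20,0,0],0],[30,[20,0,0],0],[30,[20,0,0],0]]}}

```text
time_s: 16.92
tool_pos: [0.3605, 0.3026, 0.0701]
ee_rot: [[-0.999, 0.049, -0.0], [0.049, 0.999, -0.0], [0.0, -0.0, -1.0]]
contact_force: [0.5, -0.3, -1.9]
gripper_width: 0.0384
finger_force: 81.8
```

Call:
{"method": "drive_tool", "body": {"targets": [[30,[17,0,0],0],[30,[10,0,0],0],[30,[0,0,0],0],[30,[0,0,20],0],[30,[0,0,15],0]]}}

```text
time_s: 17.55
tool_pos: [0.3357, 0.304, 0.0348]
ee_rot: [[-0.999, 0.05, 0.0], [0.05, 0.999, 0.0], [-0.0, 0.0, -1.0]]
contact_force: [0.3, -0.1, -2.3]
gripper_width: 0.0382
finger_force: 81.9
```

Call:
{"method": "drive_tool", "body": {"targets": [[30,[0,0,9],0],[30,[0,0,4],0],[30,[0,0,2],0],[30,[0,0,1],0],[30,[0,0,0],0]]}}

```text
time_s: 18.18
tool_pos: [0.3355, 0.3042, 0.0196]
ee_rot: [[-0.999, 0.05, 0.0], [0.05, 0.999, 0.0], [-0.0, 0.0, -1.0]]
contact_force: [-0.7, 0.1, -1.6]
gripper_width: 0.0384
finger_force: 81.9
```

```bash
python3 - <<'E'
from h import *
st();b=shot('top','pics/t10.png');shot('scene','pics/s10.png')
a=load('pics/t8.npz')
A=a['image'].mean(2);B=b['image'].mean(2)
for v in range(138,166,3): print(v,A[v,133:142].astype(int).tolist(),B[v,133:142].astype(int).tolist())
E
```

```text
t 18.175 p [0.3355 0.3042 0.0196] yaw 3.0918 z [ 0.  0. -1.] F [-0.7  0.1 -1.6] w 0.0384 ff 81.9 q [ 0.62 -0.02  2.09  0.    1.07 -0.9 ]
138 [230, 226, 168, 62, 85, 96, 93, 188, 237] [230, 228, 169, 62, 85, 96, 93, 189, 238]
141 [235, 208, 100, 63, 67, 66, 97, 189, 232] [235, 210, 100, 64, 66, 66, 97, 190, 232]
144 [236, 198, 95, 121, 119, 113, 154, 216, 231] [237, 199, 94, 121, 121, 112, 180, 233, 231]
147 [238, 205, 102, 119, 119, 113, 190, 236, 230] [239, 206, 103, 120, 119, 114, 191, 237, 230]
150 [227, 175, 113, 119, 120, 114, 194, 238, 231] [227, 177, 114, 119, 120, 115, 196, 239, 231]
153 [207, 124, 115, 117, 117, 124, 193, 234, 231] [208, 124, 116, 119, 118, 124, 195, 235, 232]
156 [200, 93, 120, 117, 111, 152, 213, 231, 231] [201, 94, 119, 119, 113, 153, 215, 232, 232]
159 [195, 101, 117, 115, 139, 214, 237, 230, 231] [196, 101, 118, 118, 112, 198, 240, 231, 231]
162 [166, 111, 117, 117, 106, 191, 239, 231, 230] [167, 113, 118, 116, 108, 194, 239, 232, 231]
165 [227, 227, 227, 226, 222, 243, 247, 238, 239] [228, 228, 228, 228, 223, 244, 248, 238, 240]
```

Call:
{"method": "drive_tool", "body": {"targets": [[30,[0,0,1.5],0],[30,[0,0,1],0],[30,[0,0,0],0]]}}

```text
time_s: 18.65
tool_pos: [0.3352, 0.304, 0.0167]
ee_rot: [[-0.999, 0.05, -0.0], [0.05, 0.999, -0.0], [0.0, -0.0, -1.0]]
contact_force: [0.1, -0.3, -1.6]
gripper_width: 0.0385
finger_force: 81.9
```

```bash
python3 - <<'E'
from h import *
st()
u=np.array([.99875,-.05,0]);w=np.array([.5205,.295,0])
for n in 'ts':
  a=load(f'pics/{n}8.npz');b=load(f'pics/{n}10.npz')
  for l in(-.45,.45):
    p=w+u*(.045+.05*np.sin(l));p[2]=.028+.05*np.cos(l);print(n,l,proj(b,p).round(1))
  D=b['image'].astype(int).mean(2)-a['image'].mean(2)
  x0,x1,y0,y1=(125,150,135,172) if n=='t' else (165,212,108,160)
  for v,x in zip(*np.where(abs(D[y0:y1,x0:x1])>9)): print(n,(x+x0,v+y0),round(D[v+y0,x+x0]),end=' ')
  print()
E
```

```text
t 18.65 p [0.3352 0.304  0.0167] yaw 3.0918 z [-0. -0. -1.] F [ 0.1 -0.3 -1.6] w 0.0385 ff 81.9 q [ 0.62 -0.01  2.09  0.    1.06 -0.9 ]
t -0.45 [140.1 158.8]
t 0.45 [141.4 142. ]
t (np.int64(139), np.int64(142)) 30 t (np.int64(140), np.int64(142)) 13 t (np.int64(139), np.int64(143)) 35 t (np.int64(140), np.int64(143)) 17 t (np.int64(139), np.int64(144)) 26 t (np.int64(140), np.int64(144)) 17 t (np.int64(139), np.int64(145)) 15 t (np.int64(140), np.int64(145)) 11 t (np.int64(137), np.int64(157)) 15 t (np.int64(138), np.int64(157)) -21 t (np.int64(139), np.int64(157)) -18 t (np.int64(137), np.int64(158)) -31 t (np.int64(138), np.int64(158)) -24 t (np.int64(137), np.int64(159)) -27 t (np.int64(138), np.int64(159)) -17 t (np.int64(125), np.int64(164)) 58 t (np.int64(126), np.int64(164)) 22 t (np.int64(125), np.int64(165)) 95 t (np.int64(126), np.int64(165)) 83 t (np.int64(127), np.int64(165)) 19 t (np.int64(125), np.int64(166)) 85 t (np.int64(126), np.int64(166)) 85 t (np.int64(127), np.int64(166)) 40 t (np.int64(125), np.int64(167)) 20 t (np.int64(126), np.int64(167)) 22 t (np.int64(127
[... 11156 characters left out ...]
int64(157)) -23 s (np.int64(176), np.int64(157)) 20 s (np.int64(177), np.int64(157)) 55 s (np.int64(178), np.int64(157)) 52 s (np.int64(179), np.int64(157)) 55 s (np.int64(180), np.int64(157)) 53 s (np.int64(181), np.int64(157)) 35 s (np.int64(165), np.int64(158)) -18 s (np.int64(176), np.int64(158)) 28 s (np.int64(177), np.int64(158)) 51 s (np.int64(178), np.int64(158)) 51 s (np.int64(179), np.int64(158)) 53 s (np.int64(180), np.int64(158)) 50 s (np.int64(181), np.int64(158)) 27 s (np.int64(176), np.int64(159)) 22 s (np.int64(177), np.int64(159)) 47 s (np.int64(178), np.int64(159)) 50 s (np.int64(179), np.int64(159)) 49 s (np.int64(180), np.int64(159)) 49 s (np.int64(181), np.int64(159)) 27
```

In the top view the bat has changed from its off place (row 158) to its on place (row 142), so it has snapped over. The key is back at its grasp height of 0.017, so I'll release.

Call:
{"method": "drive_tool", "body": {"targets": [[45,[0,0,0],0],[60,[0,0,0],0],[65,[0,0,0],0],[65,[0,0,-20],0],[65,[0,0,-40],0]]}}

```text
time_s: 19.27
tool_pos: [0.3338, 0.303, 0.0758]
ee_rot: [[-0.999, 0.05, -0.003], [0.05, 0.999, -0.002], [0.003, -0.003, -1.0]]
contact_force: [0.3, 0.7, -0.1]
gripper_width: 0.065
finger_force: 0.0
```

Call:
{"method": "drive_tool", "body": {"targets": [[65,[0,0,-50],0],[65,[0,0,-50],0],[65,[0,0,0],0],[65,[0,0,0],0]]}}

```text
time_s: 19.77
tool_pos: [0.3352, 0.304, 0.1765]
ee_rot: [[-0.999, 0.05, 0.0], [0.05, 0.999, 0.0], [-0.0, 0.0, -1.0]]
contact_force: [0.3, -1.1, 0.0]
gripper_width: 0.0652
finger_force: 0.0
```

```bash
python3 - <<'E'
from h import *
st(); shot('scene','pics/s11.png');shot('wrist','pics/w11.png')
cv2.imwrite('pics/m11.png',np.hstack([cv2.resize(cv2.imread('pics/'+f),(400,300),interpolation=3) for f in('s11.png','w11.png')]))
E
```

```text
t 19.775 p [0.3352 0.304  0.1765] yaw 3.0919 z [ 0.  0. -1.] F [ 0.3 -1.1  0. ] w 0.0652 ff 0.0 q [ 0.62 -0.23  1.97 -0.    1.4  -0.9 ]
```

View pics/m11.png

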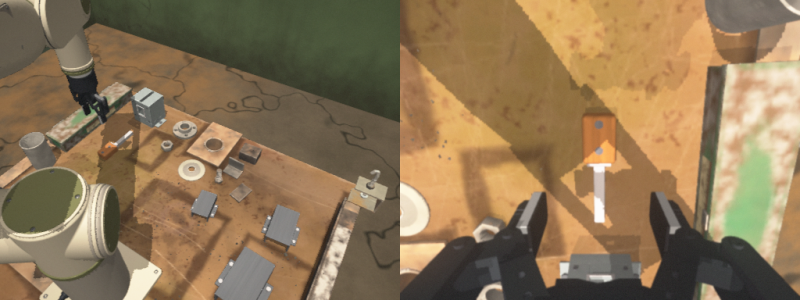

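The key lies flat at wrist (600,170), clear of the box (at row 265) and the sleeve. The gripper is free and the loose parts have not moved.

```bash
python3 -c "
from station import r
print(r.job_done())"
```

```text
the job is handed in; nothing more can be done
None
```

The job is handed in at about 20 s: the key pushed the bat over to its far side, and now lies flat on the bench clear of the box and sleeve, with the loose parts left where they were.

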